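# Start the fume extraction and uncap the patina bottle

### The arm

A 6-joint arm with a two-finger parallel gripper is mounted at the origin on the work surface. World frame = base frame: x ahead of the robot, y to its left, z up, the work surface at z = 0. Lengths are in m, angles in rad, forces in N, time in s.
With the tool pointing down it reaches from about 0.275 to 0.875 m from the base axis. Payload 12.5 kg.
Tool frame: the origin (TCP) lies on the centre line of the jaws, within the pads' length; the fingertips stand r.finger_overhang ahead of it and the grasp point (between the pads) lies 3 mm ahead of it (r.finger_overhang is the distance from the TCP to the fingertips, in m); z points along the fingers, y is the direction in which the jaws open and shut (so a half turn about z gives the same grasp; the last joint's range is limited). The gripper opens to 85 mm and grips with 20 to 120 N. Pads are 22 mm wide; open, the fingers measure 114 mm over their backs; the gripper's body (76 mm by 85 mm) begins 54 mm behind the grasp point. The pads swing forward as they close: fully open they stand 13 mm farther back than shut.
Start: joints at [1.161, 0.351, 1.652, -0, 1.139, -0.085], TCP at [0.175, 0.521, 0.221] pointing down, gripper open.
Joint ranges: [-2.75, 2.75], [-0.79, 2.1], [0.01, 2.65], [-1.57, 4.71], [0.07, 3.14], [-2.87, 2.87]. Speed limits (rad/s): [2.22, 2.22, 2.79, 3.14, 3.14, 3.14].

### API

Orientations are given as a unit quaternion [x, y, z, w].
In Python, from cell import r, optics gives the robot as it stands. The module is installed in compiled form; this text tells all that it offers. Calls block until the motion is done:
- r.move_to(position, orientation): joint-space move of the TCP to a pose.
- r.move_linear(position, rot=None, vel=0.15): straight line of the TCP; rot=None keeps the orientation; vel is the mean speed in m/s.
- r.set_joints(angles): joint-space move.
- r.set_gripper(opening, squeeze=None): opening from 0.0 (shut) to 1.0 (fully open); squeeze is the grip in N (None keeps the last); returns when the fingers have stopped.
- r.sleep(seconds).
- r.inverse_kinematics(position, orientation): joint angles nearest the present ones, or None.
- optics.get_image(name): name is "scene" or "top" or "wrist"; returns a dict with "pixels" (384x512x3 uint8, red, green, blue), "depth" (384x512 float32, m along the optical axis (not along the pixel's ray), 0 where there is no reading), "fx", "fy", "cx", "cy" (pixels), "camera_from_world" (4x4, takes a point from world to camera coordinates); the wrist camera has in their place "mount" (4x4, takes a point from camera to tool coordinates, whose origin is the TCP and whose axes are the flange's). Camera axes: x right, y down, z forward; pixel columns grow to the right and rows downward; lengths in m; the calibration is good to about 2 mm. The wrist camera is an equidistant fisheye: a pixel r from the principal point sees the ray r / f radians off the axis. A picture is of the moment at which its call begins: read the wrist's pose just before it.
A pose or a line that the arm cannot do raises r.PlanningError and nothing moves.
- r.hand_in(): hands the job in, once; it reports no verdict.
Readings, each from a call of its own:
- r.current_t(): time.
- r.current_q(): joint angles.
- r.current_qvel(): joint speeds.
- r.current_effort(): joint torques, N m.
- r.current_tool_pos(): TCP position.
- r.current_ee_rot(): TCP orientation.
- r.current_contact_force(): force on the tool from outside, world axes, zero at the start.
- r.current_torque(): the same for the moment, N m.
- r.current_opening(): opening from 0.0 (shut) to 1.0 (fully open).
Only numpy, scipy, OpenCV 4.12 (cv2) and the standard library are available. Lean on these libraries where they do the work, as an engineer would, in place of code of your own. Each camera call takes 0.05 s, during which the arm holds its last target.

### The job

First turn the dial of the fan controller clockwise until its pointer stands at the raised mark on the box. Then open the clamped bottle: press its push-and-turn safety cap down, twist it anticlockwise while pressed until it comes free, and lift it straight off. Finish while still holding the cap in the gripper, upright and still, roughly 5 to 10 cm above the bottle's mouth; leave the jar, hammer and scraper alone.

Things in the scene. Friction and masses are not known exactly. Their poses are not given: they have to be found in the camera images.
- bottle: white plastic bottle, 72 mm diameter, in a low dark wooden bench clamp (100 x 170 mm base, timber jaws 63 mm high, screw bar on its own -y side, all under 65 mm); both fixed to the bench, left or right of the robot. Origin on the bench under the bottle's axis, z up. The shoulder narrows from 93 mm to the neck at 104 mm height; the cap covers the neck.
- cap: black ribbed push-and-turn cap on the bottle, 52 mm diameter, 34 mm tall, about 40 g; origin at the centre of its underside, z up to its flat top. Closed: underside 122 mm, top 156 mm above the bench, x axis along the bottle's x. Grip it at any yaw. Unless pressed down 5.5 mm or more, hard teeth block twisting (about 5 degrees of play); it never turns clockwise.
- bottle_plug (a joint): spring plug in the bottle's mouth under the cap; 0 unpressed (cap resting or absent), grows downward, 0.0085 m at its hard stop; takes 6 N at first, 11 N at the stop. With the cap pressed 5.5 to 8.5 mm, twist it anticlockwise seen from above: between 60 and 115 degrees from closed (aim for 70 to 80) it can be lifted straight up.
- bottle_mouth (a point): centre of the top of the spring plug in the bottle's mouth as built, on the bottle's axis, 151 mm above the bench (29 mm above the closed cap's underside)
- fan_box: aluminium fan controller box, 130 x 140 x 50 mm (x, y, z), fixed to the bench, with one black dial on top; origin on the bench surface under the box's centre, z up. The dial's axis stands over the origin. The raised mark is a black bar 6 x 18 mm on the box's top, 47 mm from the dial's axis toward the box's +y.
- fan_knob (a joint): dial angle, rad, grows as the dial turns clockwise seen from above, range 0 to 2.6. At 0 the pointer points to the box's -x; at 1.571 it points at the raised mark. Stays where it is left (light friction, 0.03 N m). Starts 0.25 to 0.9.
- fan_knob_grip (a point): grip point of the dial, on its axis, 87 mm above the bench. The dial is a disc 44 mm wide (top at 64 mm height) on a 68 mm grey collar, with an upright bar grip 42 mm long, 14 mm thick, up to 94 mm height; a white line on one half of the bar's top is the pointer. Site axes turn with the dial: bar along x, pointer at -x.
- jar: amber glass jar with a steel lid, 70 mm diameter, 100 mm tall, loose; origin at the centre of its underside; leave alone
- hammer: hammer lying on the bench, loose; leave alone
- scraper: spatula-like scraper lying on the bench, loose; leave alone
Mind the look-alikes: they are no part of the job. Of the things like the cap, leave any that is white; of the rest the larger one is meant. What is shaped like the bottle but blue is not meant.

How it is judged:
On the way, in this order (a step that is already met when the one before it is completed fails the run):
1. the dial's pointer stands at the mark (within 0.14 rad) and the fingers have let go of it (value of joint fan_knob between 1.431 and 1.711 rad and contact force between the fingers and fan_box below 0.3 N), for 0.2 s.
2. the robot presses the closed cap down by at least 4.5 mm (value of joint bottle_plug above 0.0045 m and contact force between the fingers and cap above 1 N and angle between the x axis of cap and the x axis of bottle, either way round below 0.5 rad), for 0.05 s.
3. the cap, still on the neck, is twisted by at least 45 degrees (angle between the x axis of cap and the x axis of bottle, either way round above 0.785 rad and z of cap in the frame of bottle_mouth below -0.015 m and horizontal distance between cap and bottle_mouth below 0.008 m).
At the end, for the whole second after the job is handed in: The fingers hold the cap still and upright (within 0.3 rad), its underside 30 to 150 mm above the bottle's mouth and within 40 mm of its axis sideways, touching nothing of the bottle; the dial's pointer stands within 0.14 rad of the mark (z of cap in the frame of bottle_mouth between 0.03 and 0.15 m and horizontal distance between cap and bottle_mouth below 0.04 m and angle between cap's own z axis and vertical below 0.3 rad and linear speed of cap below 0.03 m/s and contact force between the fingers and cap above 2 N and contact force between bottle and cap below 0.1 N and value of joint fan_knob between 1.431 and 1.711 rad); the arm keeps its last pose, push and grip.
It fails at once if the jar, hammer or scraper is moved by more than 30 mm (distance of any of jar, hammer, scraper from where it was at the start of the episode above 0.03 m).
It fails at once if the cap is pulled more than 10 mm up without having been twisted (z of cap in the frame of bottle_mouth between -0.019 and -0.005 m and angle between the x axis of cap and the x axis of bottle, either way round below 0.6 rad).
It also fails if it takes over 51 s, if anything falls off the work surface, if the arm or the gripper's body presses on something with over 40 N, if the wrist force passes 120 N, or if a joint passes its speed limit or range.

## Working session

There is one attempt and no reset: what is moved stays moved. The work goes in short steps, each a Python script; the robot and the scene stay as the last script left them, time stands still between calls to the robot, and variables do not carry over. Pictures are saved under pics/ and viewed, and the job is handed in when it is done.

```bash
mkdir -p pics; python3 - <<'E'
from cell import r, optics
import cv2, numpy as np, pickle
print(r.current_t(), r.finger_overhang, r.current_tool_pos(), r.current_ee_rot())
d={}
for n in ["scene","top","wrist"]:
    i=optics.get_image(n); d[n]=i
    cv2.imwrite(f"pics/{n}0.png", cv2.cvtColor(i["pixels"],cv2.COLOR_RGB2BGR))
    print(n,i["fx"],i["fy"],i["cx"],i["cy"]); print(i.get("camera_from_world",i.get("mount")))
pickle.dump(d,open("im0.pkl","wb"))
E
```

```text
0.0 0.022 [0.17532937 0.52092908 0.2202401 ] [ 1.61661764e-01  9.86846039e-01 -5.88648890e-04 -1.48436728e-04]
scene 488.0704113881692 488.0704113881692 249.62854644535253 200.5387915747178
[[ 0.46544852  0.88485141 -0.01989138 -0.25797721]
 [ 0.63964719 -0.35182977 -0.68342321 -0.2855275 ]
 [-0.61172637  0.30537486 -0.72975136  1.84970278]
 [ 0.          0.          0.          1.        ]]
top 416.2245974236709 416.2245974236709 254.60648795329195 186.88098752894047
[[ 0.02531485 -0.99936411  0.02511042 -0.02757902]
 [-0.98145914 -0.02961946 -0.18936907  0.57876916]
 [ 0.18999241 -0.019851   -0.98158485  1.29393152]
 [ 0.          0.          0.          1.        ]]
wrist 297.3186396354542 297.3186396354542 250.61719707594935 193.7999100174583
[[ 1.12465111e-03 -9.44804810e-01 -3.27631815e-01  8.50865782e-02]
 [ 9.99999353e-01  1.11759065e-03  2.09825051e-04  8.83372425e-04]
 [ 1.67914535e-04 -3.27631839e-01  9.44805456e-01 -1.53972958e-01]
 [ 0.00000000e+00  0.00000000e+00  0.00000000e+00  1.00000000e+00]]
```

View pics/scene0.png

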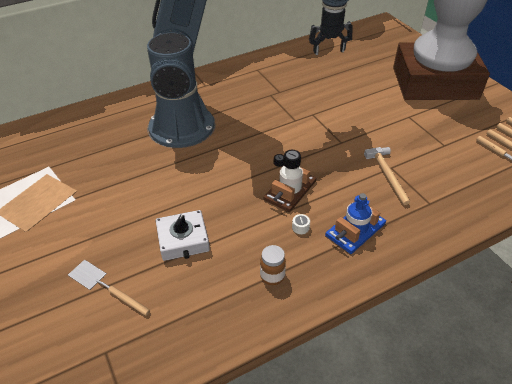

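View pics/top0.png

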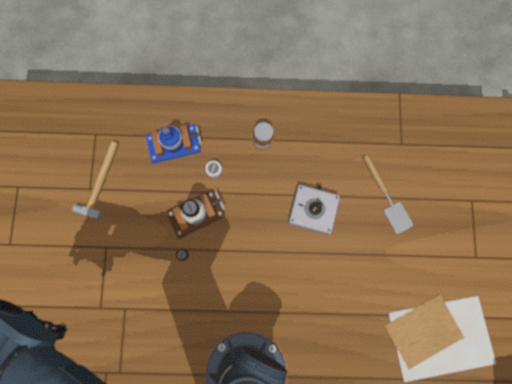

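View pics/wrist0.png

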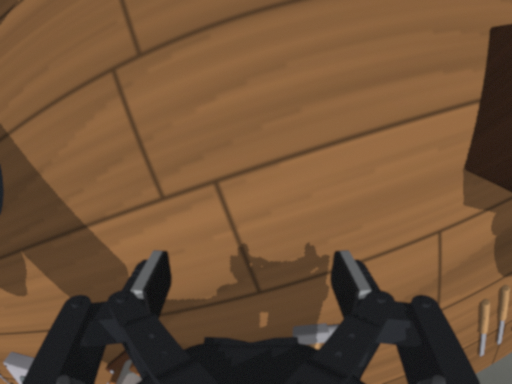

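The scene view shows the white bottle in a brown clamp at (290,180). The blue look-alike is at (358,218), and the fan box at (182,232). The top view has the bottle at (190,210), the box at (315,208), the small loose cap at (181,255) and the white one at (213,168). I'll zoom in and measure.

```bash
cat > h.py <<'E'
import numpy as np
def ray(im,u,v,z):
    C=im["camera_from_world"];R=C[:3,:3];t=C[:3,3]
    o=-R.T@t; d=R.T@np.array([(u-im["cx"])/im["fx"],(v-im["cy"])/im["fy"],1])
    return o+d*(z-o[2])/d[2]
def cloud(im):
    C=im["camera_from_world"];R=C[:3,:3];t=C[:3,3]
    v,u=np.mgrid[0:384,0:512]; d=im["depth"]
    p=np.stack([(u-im["cx"])/im["fx"]*d,(v-im["cy"])/im["fy"]*d,d],-1)
    return (p-t)@R
def proj(im,p):
    C=im["camera_from_world"];q=C[:3,:3]@np.asarray(p)+C[:3,3]
    return im["fx"]*q[0]/q[2]+im["cx"],im["fy"]*q[1]/q[2]+im["cy"]
E
python3 - <<'E'
import pickle,cv2,numpy as np
from h import *
d=pickle.load(open("im0.pkl","rb"))
def crop(n,u0,v0,w,h,s):
    return cv2.resize(cv2.cvtColor(d[n]["pixels"],cv2.COLOR_RGB2BGR)[v0:v0+h,u0:u0+w],None,fx=s,fy=s,interpolation=cv2.INTER_CUBIC)
a=np.hstack([crop("top",280,175,66,66,6),crop("top",160,175,66,66,6)])
b=np.hstack([crop("scene",150,200,66,66,6),crop("scene",258,145,66,66,6)])
cv2.imwrite("pics/za.png",a);cv2.imwrite("pics/zb.png",b)
for n in["top","scene"]:
    P=cloud(d[n]);print(n,(d[n]["depth"]>0).mean())
    for nm,(u,v) in dict(t=0).items() if 0 else ({"box":(315,208),"bot":(190,209)} if n=="top" else {"box":(182,225),"bot":(292,157)}).items():
        w=P[v-35:v+35,u-35:u+35].reshape(-1,3)
        for lo,hi in ([(.045,.055),(.06,.068),(.085,.1)] if nm=="box" else [(.055,.07),(.15,.162)]):
            m=w[(w[:,2]>lo)&(w[:,2]<hi)]
            if len(m): print(nm,lo,len(m),m.mean(0),m.min(0),m.max(0), np.median(m,0))
E
```

```text
top 0.9961802164713541
box 0.045 1281 [ 0.51430474 -0.20561913  0.05075003] [ 0.43750215 -0.2884022   0.04501122] [ 0.59157526 -0.12506552  0.05499716] [ 0.51194094 -0.20525339  0.0509601 ]
box 0.06 105 [ 0.51576504 -0.20607379  0.06335759] [ 0.48887612 -0.23619452  0.06009438] [ 0.54757124 -0.1742979   0.06763315] [ 0.51508522 -0.20616749  0.06306416]
box 0.085 59 [ 0.51576287 -0.20578699  0.09422502] [ 0.49799349 -0.22352949  0.08691867] [ 0.53289183 -0.18890852  0.09890365] [ 0.51669139 -0.20469744  0.09403244]
bot 0.055 335 [0.49229237 0.18100178 0.06345631] [0.43618482 0.11549662 0.05525962] [0.5499485  0.24927292 0.06995308] [0.49232538 0.16427135 0.06358168]
bot 0.15 235 [0.49342467 0.18094822 0.15681714] [0.46738556 0.15586898 0.15019729] [0.51781596 0.20717445 0.16191206] [0.49341814 0.1811193  0.15683379]
scene 0.9960581461588541
box 0.045 1254 [ 0.52518402 -0.21018564  0.05040992] [ 0.44198284 -0.29024374  0.04501052] [ 0.59946677 -0.12773023  0.05499313] [ 0.53237648 -0.21366224  0.0504611 ]
box 0.06 78 [ 0.52595631 -0.20659852  0.06327319] [ 0.50134602 -0.23345298  0.06034833] [ 0.54797411 -0.17866812  0.06795182] [ 0.52664294 -0.20437737  0.0631613 ]
box 0.085 67 [ 0.52024988 -0.20849984  0.09265402] [ 0.50196308 -0.22517484  0.08500211] [ 0.53747053 -0.19032459  0.09926748] [ 0.52120945 -0.20900197  0.09339432]
bot 0.055 250 [0.51447426 0.16129423 0.06231411] [0.47237272 0.11290394 0.05501602] [0.55233844 0.24465416 0.06986177] [0.51593977 0.14847778 0.06246845]
bot 0.15 176 [0.4974673  0.17869056 0.15631119] [0.4662201  0.1547554  0.15068204] [0.52279939 0.20538114 0.16175845] [0.49773077 0.17880359 0.15643952]
```

View pics/za.png

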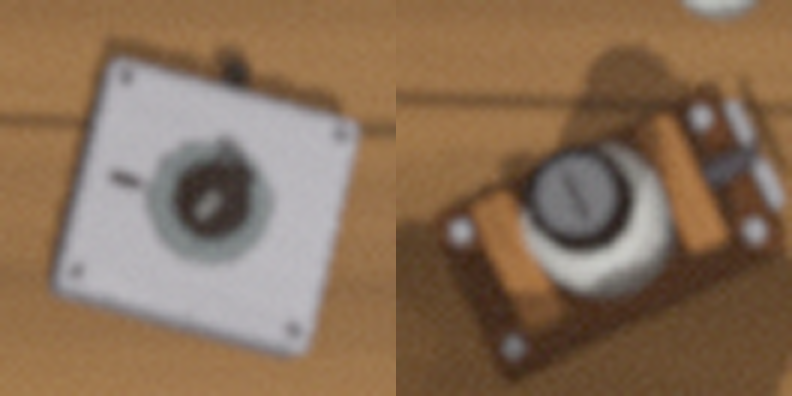

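View pics/zb.png

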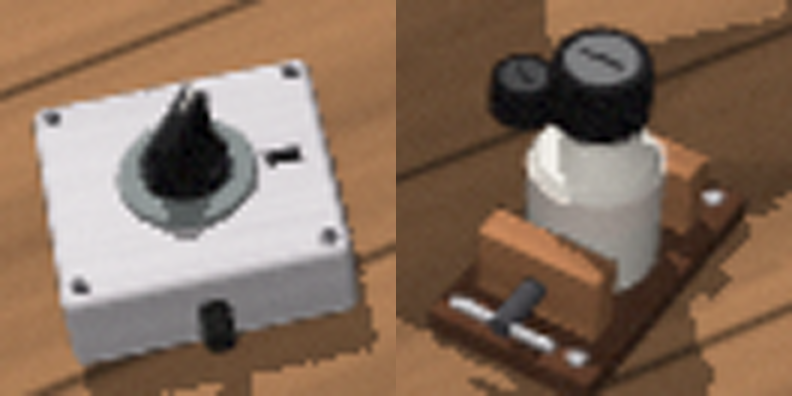

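```bash
python3 - <<'E'
import pickle,cv2,numpy as np
from h import *
d=pickle.load(open("im0.pkl","rb"))
for n,(u,v),(cu,cv) in [("top",(315,208),(190,209)),("scene",(182,230),(292,160))]:
    im=d[n];P=cloud(im);R=slice(v-40,v+40),slice(u-40,u+40)
    img=im["pixels"].astype(int)
    # box top: bright grey pixels
    w=P[R].reshape(-1,3);px=img[R].reshape(-1,3)
    m=(abs(w[:,2]-.05)<.006)&(px.min(1)>140)
    rc=cv2.minAreaRect(w[m][:,:2].astype(np.float32)); print(n,"box",rc)
    c=np.array(rc[0])
    # dark pixels in the R region at z~.05: mark
    vv,uu=np.mgrid[R]; 
    dark=(img[R].max(2)<110)&(abs(P[R][...,2]-.052)<.008)
    num,lab,st,ce=cv2.connectedComponentsWithStats(dark.astype(np.uint8))
    for k in range(1,num):
        if st[k,4]>5:
            g=ray(im,ce[k][0]+u-40,ce[k][1]+v-40,.052); print(" dark",st[k,4],g, np.linalg.norm(g[:2]-c),np.degrees(np.arctan2(*(g[:2]-c)[::-1])))
    bar=(P[R][...,2]>.085)&(P[R][...,2]<.1)
    q=np.array([ray(im,a+u-40,b+v-40,.092) for b,a in zip(*np.nonzero(bar))])
    col=img[R][bar]
    print(" bar",q.mean(0)); e,V=np.linalg.eigh(np.cov((q-q.mean(0))[:,:2].T)); print(e,np.degrees(np.arctan2(V[1,1],V[0,1])))
    b=col.min(1)>120; 
    if b.any(): g=ray(im,*(np.argwhere(bar)[b].mean(0)[::-1]+[u-40,v-40]),.094); print(" white",b.sum(),g,(g-q.mean(0))[:2])
    # cap top & body: pixels high
    S=slice(cv-25,cv+25),slice(cu-25,cu+25)
    cm=(abs(P[S][...,2]-.156)<.006)
    idx=np.argwhere(cm)
    q=np.array([ray(im,a+cu-25,b+cv-25,.156) for b,a in idx]).astype(np.float32)
    print(" cap",q.mean(0),cv2.minEnclosingCircle(q[:,:2]),cv2.minAreaRect(q[:,:2]))
    m=P[S].reshape(-1,3); 
P=cloud(d["top"]);print("decoy",np.median(P[252:258,178:184].reshape(-1,3),0),"white",np.median(P[166:170,210:216].reshape(-1,3),0),"jar",np.median(P[128:136,260:267].reshape(-1,3),0))
P=cloud(d["scene"]);print("decoy",np.median(P[157:160,278:282].reshape(-1,3),0))
E
```

```text
top box ((0.5147573947906494, -0.20685145258903503), (0.1378331482410431, 0.12821069359779358), 76.28246307373047)
 bar [ 0.51609875 -0.20617232  0.092     ]
[1.65320559e-05 1.60614252e-04] 133.90697217941513Traceback (most recent call last):
  File "<stdin>", line 30, in <module>
cv2.error: OpenCV(4.12.0) /io/opencv/modules/imgproc/src/shapedescr.cpp:201: error: (-215:Assertion failed) count >= 0 && (depth == CV_32F || depth == CV_32S) in function 'minEnclosingCircle'
```

```bash
python3 - <<'E'
import pickle,cv2,numpy as np
from h import *
d=pickle.load(open("im0.pkl","rb"))
for n,(u,v),(cu,cv) in [("top",(315,208),(190,209)),("scene",(182,230),(292,160))]:
    im=d[n];P=cloud(im);R=slice(v-40,v+40),slice(u-40,u+40)
    img=im["pixels"].astype(int)
    w=P[R].reshape(-1,3);px=img[R].reshape(-1,3)
    m=(abs(w[:,2]-.05)<.006)&(px.min(1)>140)
    print(n,"box",cv2.minAreaRect(w[m][:,:2].astype(np.float32)))
    bar=(P[R][...,2]>.085)&(P[R][...,2]<.1)
    q=np.array([ray(im,a+u-40,b+v-40,.092) for b,a in np.argwhere(bar)])
    e,V=np.linalg.eigh(np.cov((q-q.mean(0))[:,:2].T)); print(" bar",q.mean(0),e,np.degrees(np.arctan2(V[1,1],V[0,1])))
    S=slice(cv-25,cv+25),slice(cu-25,cu+25)
    cm=(abs(P[S][...,2]-.156)<.006)
    q=np.float32([ray(im,a+cu-25,b+cv-25,.156)[:2] for b,a in np.argwhere(cm)])
    print(" cap",q.mean(0),cv2.minEnclosingCircle(q))
P=cloud(d["top"]);print("decoy",np.median(P[252:258,178:184].reshape(-1,3),0),"white",np.median(P[166:170,210:216].reshape(-1,3),0),"jar",np.median(P[128:136,260:267].reshape(-1,3),0))
P=cloud(d["scene"]);print("decoy",np.median(P[157:160,278:282].reshape(-1,3),0))
for x in ((135,150),(125,180)): print(ray(d["top"],280+x[0]/6,175+x[1]/6,.053))
from cell import r
from scipy.spatial.transform import Rotation as Ro
print(r.current_q())
def down(yaw): # tool y axis (jaw direction) at yaw, z down
    y=np.array([np.cos(yaw),np.sin(yaw),0]);z=np.array([0,0,-1.]);x=np.cross(y,z)
    return Ro.from_matrix(np.c_[x,y,z]).as_quat()
for nm,p,rng in (("dial",[.516,-.2065,.093],range(-180,180,20)),("cap",[.4945,.18,.143],range(-180,180,20))):
    for a in rng:
        k=r.inverse_kinematics(p,down(np.radians(a))); print(nm,a,None if k is None else np.round(k,2))
E
cat >> h.py <<'E'
from scipy.spatial.transform import Rotation as Ro
def down(yaw):
    yaw=np.radians(yaw)
    y=np.array([np.cos(yaw),np.sin(yaw),0]);z=np.array([0,0,-1.]);x=np.cross(y,z)
    return Ro.from_matrix(np.c_[x,y,z]).as_quat()
E
```

```text
top box ((0.5147573947906494, -0.20685145258903503), (0.1378331482410431, 0.12821069359779358), 76.28246307373047)
 bar [ 0.51609875 -0.20617232  0.092     ] [1.65320559e-05 1.60614252e-04] 133.90697217941513
 cap [0.4935402 0.1810609] ((0.49332374334335327, 0.18132784962654114), 0.02668098174035549)
scene box ((0.5180724263191223, -0.2080467790365219), (0.13792367279529572, 0.13183963298797607), 76.2624282836914)
 bar [ 0.51966936 -0.20835302  0.092     ] [2.23255351e-05 1.69708146e-04] 135.0625639391505
 cap [0.4971651  0.17889065] ((0.497451514005661, 0.1785106062889099), 0.029531918466091156)
decoy [0.35615631 0.21938794 0.02583847] white [0.64445079 0.12915693 0.03628468] jar [ 0.75255462 -0.0330542   0.10039133]
decoy [0.36573959 0.21615054 0.02563282]
[ 0.54124713 -0.16777107  0.053     ]
[ 0.52472981 -0.16242748  0.053     ]
[ 1.16140354e+00  3.51072502e-01  1.65225035e+00 -2.74303937e-05
  1.13906508e+00 -8.46036200e-02]
dial -180 [-0.46  0.52  1.74 -0.    0.87  2.68]
dial -160 [-0.46  0.52  1.74 -0.    0.87  2.33]
dial -140 [-0.46  0.52  1.74 -0.    0.87  1.98]
dial -120 [-
[... 683 characters left out ...]
   0.95  2.7 ]
cap -120 [ 0.26  0.41  1.79 -0.    0.95  2.36]
cap -100 [ 0.26  0.41  1.79 -0.    0.95  2.01]
cap -80 [ 0.26  0.41  1.79 -0.    0.95  1.66]
cap -60 [ 0.26  0.41  1.79 -0.    0.95  1.31]
cap -40 [ 0.26  0.41  1.79 -0.    0.95  0.96]
cap -20 [ 0.26  0.41  1.79 -0.    0.95  0.61]
cap 0 [ 0.26  0.41  1.79 -0.    0.95  0.26]
cap 20 [ 0.26  0.41  1.79 -0.    0.95 -0.09]
cap 40 [ 0.26  0.41  1.79 -0.    0.95 -0.44]
cap 60 [ 0.26  0.41  1.79 -0.    0.95 -0.79]
cap 80 [ 0.26  0.41  1.79 -0.    0.95 -1.14]
cap 100 [ 0.26  0.41  1.79 -0.    0.95 -1.48]
cap 120 [ 0.26  0.41  1.79 -0.    0.95 -1.83]
cap 140 [ 0.26  0.41  1.79 -0.    0.95 -2.18]
cap 160 [ 0.26  0.41  1.79 -0.    0.95 -2.53]
```

```bash
cat >> h.py <<'E'
def wray(im,pos,quat,u,v,z):
    a=np.array([(u-im["cx"])/im["fx"],(v-im["cy"])/im["fy"]]);th=np.linalg.norm(a)
    dc=np.r_[np.sin(th)*a/max(th,1e-9),np.cos(th)]
    M=im["mount"];R=Ro.from_quat(quat).as_matrix()
    o=pos+R@M[:3,3];d=R@M[:3,:3]@dc
    return o+d*(z-o[2])/d[2]
def wproj(im,pos,quat,p):
    M=im["mount"];R=Ro.from_quat(quat).as_matrix()
    q=M[:3,:3].T@(R.T@(np.asarray(p)-pos)-M[:3,3]);rr=np.hypot(q[0],q[1]);th=np.arctan2(rr,q[2])
    return im["cx"]+im["fx"]*th*q[0]/rr, im["cy"]+im["fy"]*th*q[1]/rr
E
python3 - <<'E'
from cell import r,optics
from h import *
import cv2,pickle
r.move_to([.5175,-.2072,.2],down(44.2))
r.sleep(.2)
p=r.current_tool_pos();q=r.current_ee_rot();im=optics.get_image("wrist")
print(r.current_t(),p,q,r.current_contact_force())
pickle.dump((im,p,q),open("w1.pkl","wb"))
o=cv2.cvtColor(im["pixels"],cv2.COLOR_RGB2BGR)
cv2.imwrite("pics/w1.png",o)
for z in(.05,.064,.094): print(wproj(im,p,q,[.5175,-.2072,z]))
E
```

```text
3.2333 [ 0.5176285  -0.20683324  0.20000063] [ 3.88860427e-01  9.21296677e-01  1.63075956e-05 -1.42026837e-05] [-0.12496722 -0.25777299  0.32801035]
(np.float64(249.7038971409209), np.float64(176.16260804594026))
(np.float64(249.6676320858097), np.float64(179.89337466929288))
(np.float64(249.57844636189964), np.float64(189.11864140974632))
```

View pics/w1.png

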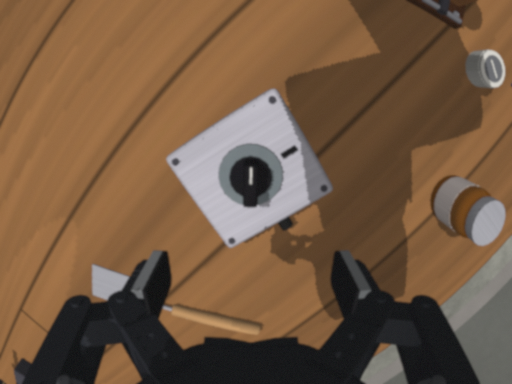

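The wrist view shows the dial at (250,177). The white pointer line at (250,176) runs vertically along tool x, so the jaws are aligned, and the mark is at (290,152). I'll measure these precisely.

```bash
python3 - <<'E'
import pickle,cv2
from h import *
im,p,q=pickle.load(open("w1.pkl","rb"));img=im["pixels"].astype(int)
c=img[130:220,200:310]
cv2.imwrite("pics/w1z.png",cv2.resize(cv2.cvtColor(c.astype(np.uint8),cv2.COLOR_RGB2BGR),None,fx=7,fy=6.5))
def comps(mask,z,nm):
    n,l,s,ce=cv2.connectedComponentsWithStats(mask.astype(np.uint8))
    for k in range(1,n):
        if s[k,4]>8:
            pts=np.array([wray(im,p,q,a+200,b+130,z)[:2] for b,a in np.argwhere(l==k)])
            e,V=np.linalg.eigh(np.cov(pts.T)); print(nm,s[k],ce[k]+[200,130],pts.mean(0),np.sqrt(e)*3.46,np.degrees(np.arctan2(V[1,1],V[0,1])))
comps(c.max(2)<70,.05,"dark@.05")
inner=np.zeros(c.shape[:2],bool);inner[20:75,28:72]=1
comps(inner&(c.min(2)>120)&(np.hypot(*(np.mgrid[0:90,0:110]-np.array([46,50])[:,None,None]))<20),.094,"white@.094")
comps((c[...,1]-c[...,0]>8)&(c.min(2)>70),.05,"collar")
E
```

```text
dark@.05 [82 17 14 10 56] [288.80357143 151.60714286] [ 0.52801119 -0.15952264] [0.00410647 0.01572167] 76.18958838610763
dark@.05 [  30   27   42   49 1381] [250.5532223  179.07096307] [ 0.52050158 -0.20898221] [0.03850174 0.04659754] 136.77081999163244
dark@.05 [85 87  6  3 11] [287.54545455 218.45454545] [ 0.58217392 -0.21272152] [0.00291848 0.00591475] 45.449916352622665
white@.094 [49 38  4 16 53] [250.35849057 175.16981132] [ 0.50872308 -0.19717315] [0.00312646 0.01412939] 131.4145670399731
collar [54 16  3  7 10] [255.3 148.5] [ 0.50083299 -0.18178673] [0.00275586 0.00820294] 142.324465842047
collar [58 19  7  5 16] [261.3125 150.6875] [ 0.50690966 -0.17906682] [0.00433743 0.00628544] 52.68988577478821
collar [26 23 10 12 41] [231.         157.68292683] [ 0.48947446 -0.20643977] [0.00811338 0.01105081] 125.10002043104346
collar [66 24  8 12 42] [269.73809524 159.5       ] [ 0.51983166 -0.17955066] [0.00664219 0.01154136] 138.45750865117654
collar [20 35 11 10 49] [225.20408163 169.48979592] [ 0.49380999 -0.22000861] [0.00696516 0.01324982] 88.46559142529867
collar [74 35  5  7 14] [275.85714286 168.35714286] [ 0.53125528 -0.18174434] [0.00464524 0.00770116] 165.25075425349615
collar [21 46  7 11 36] [223.63888889 179.97222222] [ 0.5004798  -0.22965113] [0.00582921 0.01069395] 117.52712124260229
collar [70 49 10 16 43] [274.72093023 186.86046512] [ 0.54508752 -0.19695831] [0.00463635 0.01876189] 109.06727237238418
```

View pics/w1z.png

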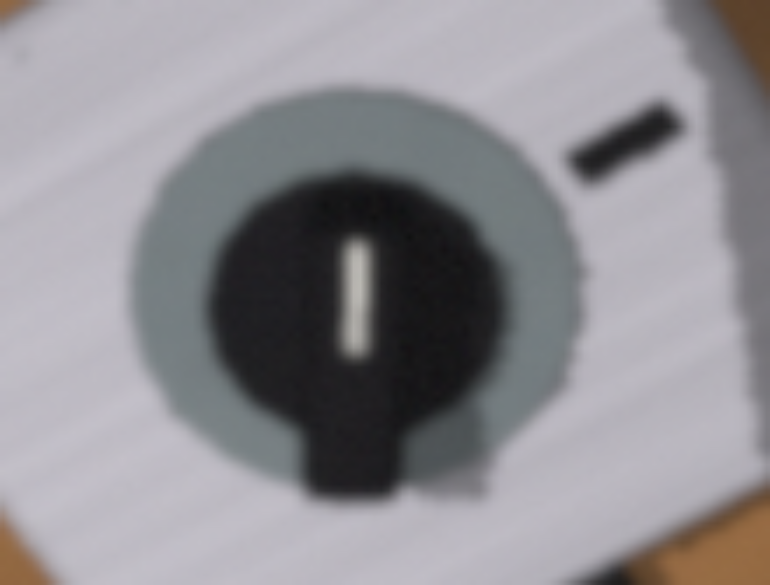

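```bash
python3 - <<'E'
from cell import r,optics
from h import *
import cv2
A=[.517,-.2065]
r.set_gripper(.45,20); 
r.move_linear(A+[.12],down(44.2)); print(r.current_t(),r.current_opening(),r.current_tool_pos())
r.move_linear(A+[.091],down(44.2),vel=.06)
print("down",r.current_t(),r.current_contact_force())
r.set_gripper(0,20)
print("grip",r.current_t(),r.current_opening(),r.current_contact_force(),r.current_torque())
q=np.array(r.current_q()); q[5]=r.inverse_kinematics(A+[.091],down(-13.75))[5]
for f in np.linspace(0,1,4)[1:]:
    qq=np.array(r.current_q()) if f==0 else q.copy(); 
    qq[5]=q[5]-np.radians(57.95)*(1-f); r.set_joints(qq)
    print(r.current_t(),r.current_q()[5],r.current_contact_force(),r.current_torque())
r.sleep(.2)
print(r.current_tool_pos(),r.current_opening(), Ro.from_quat(r.current_ee_rot()).as_matrix()[:,1])
r.set_gripper(.45)
print("open",r.current_t(),r.current_opening(),r.current_contact_force())
r.move_linear(A+[.2]); r.sleep(.1)
p=r.current_tool_pos();q=r.current_ee_rot();im=optics.get_image("wrist")
print(r.current_t(),r.current_contact_force())
import pickle;pickle.dump((im,p,q),open("w2.pkl","wb"))
cv2.imwrite("pics/w2.png",cv2.cvtColor(im["pixels"],cv2.COLOR_RGB2BGR))
E
```

```text
4.4417 0.44723055898699504 [ 0.51742346 -0.20671127  0.12070183]
down 5.075 [0.64736484 0.01367443 1.00098171]
grip 5.525 -0.0009938531581075783 [0.0419111  0.48387989 0.06944181] [-0.01115234  0.07328338  0.02052922]
5.9417 -0.9019348896605387 [-0.39957333  0.05904969  0.08165255] [ 0.00758884 -0.00181308  0.00477297]
6.3583 -0.5669710698978624 [ 1.00605196  0.03030757 -1.59707386] [-0.08631188 -0.04619666  0.02392301]
6.775 -0.23057933366781372 [ 0.45280596 -0.02014109  0.21177211] [0.01020538 0.02354417 0.05018642]
[ 0.51702019 -0.20649932  0.09108633] 0.0022623220712759415 [ 9.72077842e-01 -2.34658598e-01  1.08941929e-04]
open 7.425 0.4455033408971764 [ 0.23767095 -0.16071442 -0.51334918]
8.45 [-0.22619142  0.35094477 -0.15247319]
```

View pics/w2.png

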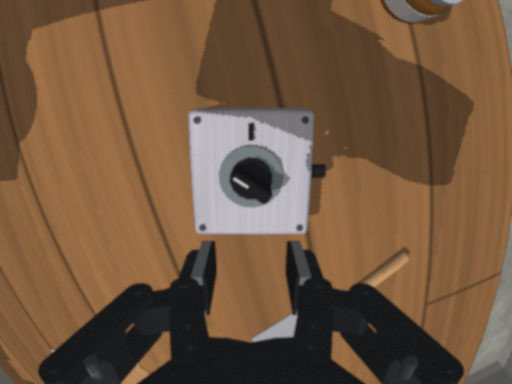

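The gripper closed to 0, so it never held the 14 mm bar. The pointer line at (240,182) is still about 30° off box -x, so the dial hasn't turned. I'll look into why before repeating.

```bash
python3 - <<'E'
import pickle,cv2
from h import *
im,p,q=pickle.load(open("w2.pkl","rb"))
R=Ro.from_quat(q).as_matrix()
print(p,R)
o=cv2.cvtColor(im["pixels"],cv2.COLOR_RGB2BGR)
for y in(-.019,0,.019):
  for z,c in((0,(0,0,255)),(.022,(0,255,0)),(-.05,(255,0,0))):
    u=wproj(im,p,q,p+R@[0,y,z]);print(y,z,u);cv2.circle(o,(int(u[0]),int(u[1])),3,c,-1)
# depth of fingertip pixels
D=im["depth"]
for u,v in((205,248),(211,250),(295,245),(300,250),(250,180),(250,345)): print(u,v,D[v,u])
for pt in([.517,-.2065,.094],[.517,-.2065,.05]): u=wproj(im,p,q,pt);cv2.circle(o,(int(u[0]),int(u[1])),2,(255,0,255),-1);print(u)
# depth-> world points for fingertips & dial, fisheye with z depth
def pt(u,v):
    a=np.array([(u-im["cx"])/im["fx"],(v-im["cy"])/im["fy"]]);th=np.linalg.norm(a);dc=np.r_[np.sin(th)*a/th,np.cos(th)];dc*=D[v,u]/dc[2]
    t=im["mount"][:3,:3]@dc+im["mount"][:3,3]; return t,R@t+p
for u,v in((205,248),(211,250),(295,245),(300,250),(240,182),(265,197),(250,205),(200,200)): print(u,v,*pt(u,v))
cv2.imwrite("pics/w2z.png",cv2.resize(o[80:384,130:370],None,fx=2,fy=2))
E
```

```text
[ 0.5165341  -0.20627134  0.19890056] [[ 2.37657036e-01  9.71347881e-01 -1.55821660e-03]
 [ 9.71349061e-01 -2.37656105e-01  7.60261787e-04]
 [ 3.68158988e-04 -1.69425379e-03 -9.99998497e-01]]
-0.019 0 (np.float64(219.24126152161216), np.float64(244.9229970831408))
-0.019 0.022 (np.float64(222.4003981826525), np.float64(228.7934710354176))
-0.019 -0.05 (np.float64(209.0998050595673), np.float64(298.30447395805703))
0 0 (np.float64(251.38563349234096), np.float64(245.1295414756664))
0 0.022 (np.float64(251.27587943141606), np.float64(228.91612619362894))
0 -0.05 (np.float64(251.74412136552533), np.float64(298.9834084073597))
0.019 0 (np.float64(283.5030957076395), np.float64(244.93849299179385))
0.019 0.022 (np.float64(280.131753353947), np.float64(228.8185838758668))
0.019 -0.05 (np.float64(294.32695693497567), np.float64(298.2554749417264))
205 248 0.1460318
211 250 0.14378966
295 245 0.14833942
300 250 0.14436908
250 180 0.27085096
250 345 0.08763518
(np.float64(251.75112660775108), np.float64(189.5222757022322))
(np.float64(251.63179038403572), np.float64(176.50681710980837))
205 248 [ 0.01184637 -0.02332837 -0.02481726] [ 0.49672818 -0.18923912  0.22376166]
211 250 [ 0.01207463 -0.02000022 -0.02711521] [ 0.5000188  -0.1898101   0.22605406]
295 245 [ 0.01222022  0.02204806 -0.0223059 ] [ 0.54088942 -0.19965806  0.22117357]
300 250 [ 0.01174072  0.02400745 -0.02667566] [ 0.54268552 -0.2005928   0.22553982]
240 182 [ 0.00759311 -0.0099564   0.10310099] [ 0.50850688 -0.1964512   0.09581939]
265 197 [-0.00734313  0.01295357  0.10467283] [ 0.52720828 -0.216403    0.09420324]
250 205 [-0.02988727 -0.00094641  0.14224366] [ 0.50829024 -0.23496925  0.05664772]
200 200 [-0.02663595 -0.05571989  0.14855816] [ 0.455849   -0.21878903  0.05042722]
```

View pics/w2z.png

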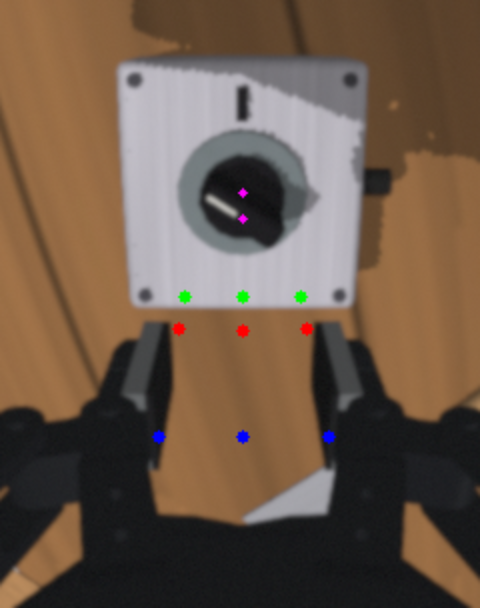

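In the wrist depth, the half-open fingertips sit about 20 mm behind the TCP, not the stated 22 mm ahead of it. The jaws therefore closed above the bar. I'll measure the tip position at several openings.

```bash
cat >> h.py <<'E'
def wcloud(im):
    v,u=np.mgrid[0:384,0:512];a=np.stack([(u-im["cx"])/im["fx"],(v-im["cy"])/im["fy"]],-1)
    th=np.linalg.norm(a,axis=-1);D=im["depth"]
    k=np.where(th>1e-9,np.tan(th)/np.maximum(th,1e-9),1)[...,None]
    dc=np.concatenate([a*k,np.ones_like(th)[...,None]],-1)*D[...,None]
    return dc@im["mount"][:3,:3].T+im["mount"][:3,3]
E
python3 - <<'E'
from cell import r,optics
from h import *
import cv2,pickle
for op in (.61,.165,0.0):
    r.set_gripper(op,20); im=optics.get_image("wrist"); T=wcloud(im)
    m=(im["depth"]>0)&(abs(T[...,0])<.03)&(abs(T[...,1])<.06)&(T[...,2]<.05)&(T[...,2]>-.06)
    w=T[m]
    print(op,r.current_opening(),r.current_t())
    for s in(-1,1):
        k=w[w[:,1]*s>0]; tip=k[k[:,2]>np.percentile(k[:,2],99.5)-.006]
        print("  side",s,"ztop",np.percentile(k[:,2],[90,97,99,99.7,100]),"tip x",np.percentile(tip[:,0],[2,98]),"y",np.percentile(tip[:,1],[2,98]))
    if op==.165 or op==0: cv2.imwrite(f"pics/w3_{op}.png",cv2.cvtColor(im["pixels"],cv2.COLOR_RGB2BGR)[100:384,100:400])
E
```

```text
0.61 0.613859695867783 8.7833
  side -1 ztop [-0.02376141 -0.01898988 -0.01677921 -0.01561423 -0.01427945] tip x [-0.00905422  0.01229559] y [-0.03282982 -0.02623314]
  side 1 ztop [-0.02376029 -0.01910898 -0.01671433 -0.0154401  -0.01410281] tip x [-0.00869038  0.01250679] y [0.02532673 0.03202785]
0.165 0.16323901320843426 9.2833
  side -1 ztop [-0.02318365 -0.01835032 -0.01636933 -0.01573045 -0.01434502] tip x [-0.00554962  0.01219842] y [-0.01955856 -0.00762487]
  side 1 ztop [-0.0232684  -0.01799317 -0.01650747 -0.01540473 -0.01492523] tip x [-0.00678707  0.01229803] y [0.00657086 0.01887298]
0.0 0.0022253533826571844 9.625
  side -1 ztop [-0.02424272 -0.01861435 -0.01661884 -0.01591234 -0.01517266] tip x [0.00732446 0.01232912] y [-0.01287382 -0.00028513]
  side 1 ztop [-0.02403104 -0.01906172 -0.01698787 -0.0159859  -0.01458429] tip x [0.00741629 0.01261259] y [0.00022803 0.01163089]
```

View pics/w3_0.0.png

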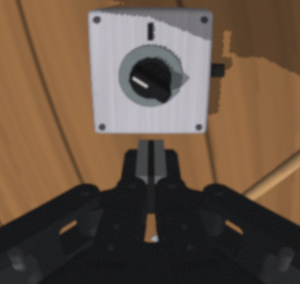

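```bash
python3 - <<'E'
from cell import r,optics
from h import *
import cv2,pickle
im,p,q=pickle.load(open("w2.pkl","rb")); T=wcloud(im)
print("body",T[345:380:10,250])
A=[.517,-.2065]
r.set_gripper(.45,20)
r.move_linear(A+[.11],down(44.2),vel=.15)
F0=np.array(r.current_contact_force());print(r.current_t(),F0)
for z in (.08,.07,.063,.0575):
    r.move_linear(A+[z],vel=.08); F=np.array(r.current_contact_force()); print(z,r.current_t(),F)
    if abs((F-F0)[2])>6: break
r.set_gripper(0,20)
print("grip",r.current_t(),r.current_opening(),r.current_contact_force(),r.current_torque(),r.current_tool_pos())
E
```

```text
body [[ 0.01044361 -0.00074476 -0.08712552]
 [ 0.01180644 -0.00074105 -0.09265775]
 [ 0.01130904 -0.00073893 -0.09634917]
 [ 0.01082126 -0.00073703 -0.09989159]]
11.2333 [-0.4430136  -0.42756951  0.77829822]
0.08 11.7583 [-0.19214666  0.14740723 -0.24626667]
0.07 12.0333 [0.85361118 0.9982038  0.48706007]
0.063 12.2833 [ 0.43623338 -0.08002201 -0.62871448]
0.0575 12.5333 [-0.34672406 -0.19553798 -0.22343753]
grip 12.8667 0.15797868864567127 [-1.43711967 -2.04166121  1.42606086] [-0.36605282  0.21305895 -0.00533354] [ 0.51699168 -0.2066973   0.05767199]
```

This time the bar is held: opening 0.158 is about 13.4 mm, against the 14 mm bar. The roughly 37 mm tool offset is real, so I'll turn the dial now.

```bash
python3 - <<'E'
from cell import r,optics
from h import *
import cv2,pickle
A=[.517,-.2065]
q=np.array(r.current_q()); k=r.inverse_kinematics(A+[.0575],down(-13.75)); q5=q[5]
for f in (1/3,2/3,1):
    qq=np.array(k); qq[5]=q5+(k[5]-q5)*f; r.set_joints(qq)
    print(r.current_t(),r.current_q()[5],r.current_contact_force(),r.current_torque())
r.sleep(.1)
print(r.current_tool_pos(),r.current_opening(), Ro.from_quat(r.current_ee_rot()).as_matrix()[:,1])
r.set_gripper(.45)
print("open",r.current_t(),r.current_opening(),r.current_contact_force())
r.move_linear(A+[.19],vel=.2); r.sleep(.1)
p=r.current_tool_pos();q=r.current_ee_rot();im=optics.get_image("wrist")
print(r.current_t(),r.current_contact_force())
pickle.dump((im,p,q),open("w4.pkl","wb"))
cv2.imwrite("pics/w4.png",cv2.resize(cv2.cvtColor(im["pixels"],cv2.COLOR_RGB2BGR)[90:290,150:350],None,fx=3,fy=3))
E
```

```text
13.2833 -0.9017321556522575 [-3.90184808 -3.63989271  2.67926125] [-0.65301529  0.61143188 -0.00986954]
13.7 -0.5647799522201347 [-5.2980465  -4.4751467   4.80084592] [-0.80252163  0.90767738 -0.00662707]
14.1167 -0.22763715495213271 [-7.1269232  -5.85435566  4.30830534] [-0.83266676  1.12170583 -0.00249103]
[ 0.51633481 -0.20690588  0.05767713] 0.1591896133548717 [ 0.9724151  -0.23325417 -0.00116841]
open 14.575 0.4466724298403782 [-0.98154735 -0.68489506  0.03952078]
15.5333 [-0.06565071 -0.251447   -0.63226342]
```

View pics/w4.png

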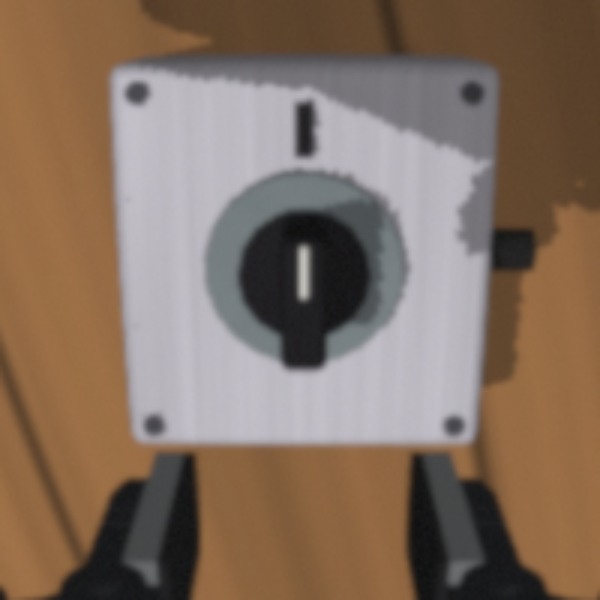

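The pointer line at (303,272) points straight at the mark at (305,128), so the dial is set. Next I'll hover over the bottle and measure the cap with the wrist camera.

```bash
python3 - <<'E'
from cell import r,optics
from h import *
import cv2,pickle
r.move_to([.495,.18,.22],down(0)); r.set_gripper(1.0); r.sleep(.1)
p=np.array(r.current_tool_pos());q=r.current_ee_rot();im=optics.get_image("wrist")
print(r.current_t(),p,r.current_contact_force(),r.current_opening())
pickle.dump((im,p,q),open("w5.pkl","wb"))
W=wcloud(im)@Ro.from_quat(q).as_matrix().T+p
T=wcloud(im)
m=(abs(W[...,2]-.156)<.005)&(np.hypot(W[...,0]-.495,W[...,1]-.18)<.045)&(im["pixels"].max(2)<140)
pts=np.float32([wray(im,p,q,u,v,.156)[:2] for v,u in np.argwhere(m)])
print(len(pts),pts.mean(0),cv2.minEnclosingCircle(pts),W[m].mean(0),np.percentile(W[m],[1,99],axis=0))
o=cv2.cvtColor(im["pixels"],cv2.COLOR_RGB2BGR); cv2.imwrite("pics/w5.png",o)
k=T[(abs(T[...,0])<.03)&(abs(T[...,1])<.08)&(abs(T[...,1])>.03)&(T[...,2]<.03)&(T[...,2]>-.06)&(im["depth"]>0)]
print("tips",np.percentile(k[:,2],[97,99,99.7,100]))
E
```

```text
17.65 [0.49502198 0.18000213 0.22001269] [ 0.75165244  0.83385494 -0.31865285] 1.004692843527329
3319 [0.49354538 0.18476169] ((0.49353674054145813, 0.18412534892559052), 0.02703365869820118) [0.49355106 0.18519527 0.15711307] [[0.46946167 0.15942284 0.15163437]
 [0.51777923 0.20864815 0.15894474]]
tips [-0.02754668 -0.02572142 -0.02479528 -0.02418872]
```

View pics/w5.png

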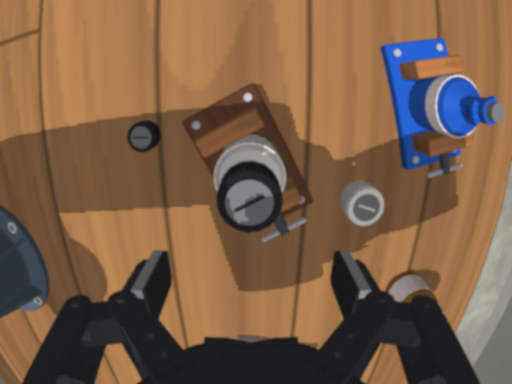

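```bash
python3 - <<'E'
from h import *
import cv2,pickle
im,p,q=pickle.load(open("w5.pkl","rb")); g=im["pixels"].astype(int)
c=g[150:240,205:295]
cv2.imwrite("pics/w5z.png",cv2.resize(cv2.cvtColor(c.astype(np.uint8),cv2.COLOR_RGB2BGR),None,fx=6,fy=6,interpolation=cv2.INTER_NEAREST))
m=((c.min(2)>70)&(c.max(2)<150)&((c.max(2)-c.min(2))<20)).astype(np.uint8)
n,l,s,ce=cv2.connectedComponentsWithStats(m)
for k in range(1,n):
    if s[k,4]>150:
        mk=(l==k).astype(np.uint8);ct=max(cv2.findContours(mk,0,2)[0],key=len)[:,0]
        pts=np.float32([wray(im,p,q,u+205,v+150,.156)[:2] for u,v in ct])
        print(s[k],ce[k]+[205,150],cv2.minEnclosingCircle(pts),cv2.fitEllipse(pts))
d=pickle.load(open("im0.pkl","rb"))
for nm,u0,v0 in(("top",170,190),("scene",270,140)):
    c=d[nm]["pixels"].astype(int)[v0:v0+45,u0:u0+45]
    m=((c.min(2)>70)&(c.max(2)<150)&((c.max(2)-c.min(2))<22)).astype(np.uint8)
    n,l,s,ce=cv2.connectedComponentsWithStats(m)
    for k in range(1,n):
        if s[k,4]>60:
            ct=max(cv2.findContours((l==k).astype(np.uint8),0,2)[0],key=len)[:,0]
            pts=np.float32([ray(d[nm],u+u0,v+v0,.156)[:2] for u,v in ct]); print(nm,s[k],cv2.minEnclosingCircle(pts),cv2.fitEllipse(pts))
E
```

```text
[  9   0  73  42 911] [244.1064764  164.94731065] ((0.4941614270210266, 0.20478732883930206), 0.028109846636652946) ((0.4939557909965515, 0.20292462408542633), (0.04525816813111305, 0.05204777792096138), 86.80256652832031)
[  21   29   48   46 1638] [248.84615385 201.62576313] ((0.4932602047920227, 0.1826135814189911), 0.019673600792884827) ((0.49352630972862244, 0.1828453689813614), (0.03763826936483383, 0.03799843788146973), 1.691650152206421)
top [ 11   9  25  25 286] ((0.48091357946395874, 0.16961106657981873), 0.0376717709004879) ((0.482492059469223, 0.16978836059570312), (0.062264684587717056, 0.07010000199079514), 119.33082580566406)
scene [16 11 13  8 81] ((0.4927246570587158, 0.18137727677822113), 0.01940734125673771) ((0.49223649501800537, 0.18151217699050903), (0.037224698811769485, 0.03767142817378044), 165.55755615234375)
scene [22 27 11 18 75] ((0.5798264741897583, 0.14790338277816772), 0.03644383326172829) ((0.5786505937576294, 0.14719651639461517), (0.028639767318964005, 0.07031293213367462), 63.7641716003418)
```

View pics/w5z.png

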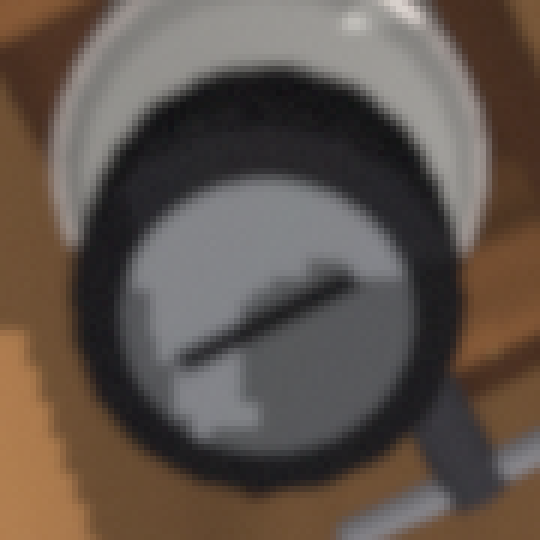

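The cap centre measures (0.4935,0.183) from the wrist, (0.4925,0.1815) from the scene view and (0.4934,0.181) from the top, so they agree within 2 mm. I'll grip it and press.

```bash
python3 - <<'E'
from cell import r,optics
from h import *
C=[.4934,.182]
r.move_linear(C+[.16],down(0)); F0=np.array(r.current_contact_force())
for z in(.13,.118,.109): 
    r.move_linear(C+[z],vel=.08);F=np.array(r.current_contact_force())-F0;print(z,r.current_t(),F)
    if abs(F[2])>6: raise SystemExit
r.set_gripper(0,100)
print("grip",r.current_t(),r.current_opening(),r.current_contact_force(),r.current_tool_pos())
for dz in(.003,.005,.007):
    r.move_linear(C+[.109-dz],vel=.02);print(dz,r.current_t(),r.current_tool_pos(),r.current_contact_force())
r.sleep(.15);print(r.current_tool_pos(),r.current_contact_force())
E
```

```text
0.13 18.725 [-0.34952265 -0.51594174  0.15138493]
0.118 19.025 [-0.79240643  0.38029729  0.12840486]
0.109 19.2833 [-0.83479362 -0.68737153  0.74383097]
grip 19.7 0.5907787523940653 [-1.64747398 -0.44585434  6.31945447] [0.49358794 0.18202911 0.10953451]
0.003 20.0 [0.49365184 0.18207284 0.10661137] [-1.92128015 -0.63197186  7.55796271]
0.005 20.25 [0.49371958 0.18210417 0.10472393] [-3.12960398  0.16138122  8.74154389]
0.007 20.5 [0.49376185 0.1821277  0.10283935] [-2.08553347 -1.26242684  9.96335033]
[0.49373167 0.18210472 0.10286607] [-2.53909283 -0.58994259  9.86170037]
```

```bash
python3 - <<'E'
from cell import r,optics
from h import *
C=[.4935,.182]
r.move_linear(C+[.1014],vel=.02);print(r.current_tool_pos(),r.current_contact_force())
q0=np.array(r.current_q());k=np.array(r.inverse_kinematics(C+[.1014],down(77)));print(q0,k)
for a in(15,35,55,77):
    qq=k.copy();qq[5]=k[5]+np.radians(77-a);r.set_joints(qq)
    T=r.current_torque();print(a,round(r.current_t(),2),r.current_tool_pos(),r.current_contact_force(),T,r.current_opening())
    if abs(T[2])>4: print("torque!");break
E
```

```text
[0.49373649 0.18211569 0.10226398] [-3.26469322 -0.80704541 10.39293705]
[2.64873345e-01 4.65492187e-01 1.81612160e+00 5.13835206e-05
 8.59107699e-01 2.64843199e-01] [ 2.64798852e-01  4.66812850e-01  1.81668544e+00 -4.44089210e-16
  8.58094367e-01 -1.07910467e+00]
15 21.26 [0.4944577  0.18226362 0.10257317] [-0.1475097   0.10062297  9.23907924] [-0.02473717  0.13663605  0.027213  ] 0.5909080046144435
35 21.68 [0.49458957 0.18232126 0.10262702] [-0.42424131 -0.64692848  9.47143176] [ 0.03428709 -0.0058581   0.0625964 ] 0.5914396315646099
55 22.11 [0.49461116 0.1823166  0.10263322] [0.07899873 0.95684317 8.81757608] [ 0.04007789 -0.0026327   0.02690559] 0.5925266869900206
77 22.57 [0.49460139 0.18230747 0.10262324] [-0.22861859  0.98962414  8.898731  ] [0.03798611 0.02008987 0.03199995] 0.5883701730279431
```

```bash
python3 - <<'E'
from cell import r,optics
import cv2
im=optics.get_image("wrist");cv2.imwrite("pics/w6.png",cv2.resize(cv2.cvtColor(im["pixels"],cv2.COLOR_RGB2BGR)[120:320,130:380],None,fx=3,fy=3))
im=optics.get_image("scene");cv2.imwrite("pics/s6.png",cv2.resize(cv2.cvtColor(im["pixels"],cv2.COLOR_RGB2BGR)[100:240,200:380],None,fx=4,fy=4))
E
```

```text
(no output)
```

View pics/w6.png

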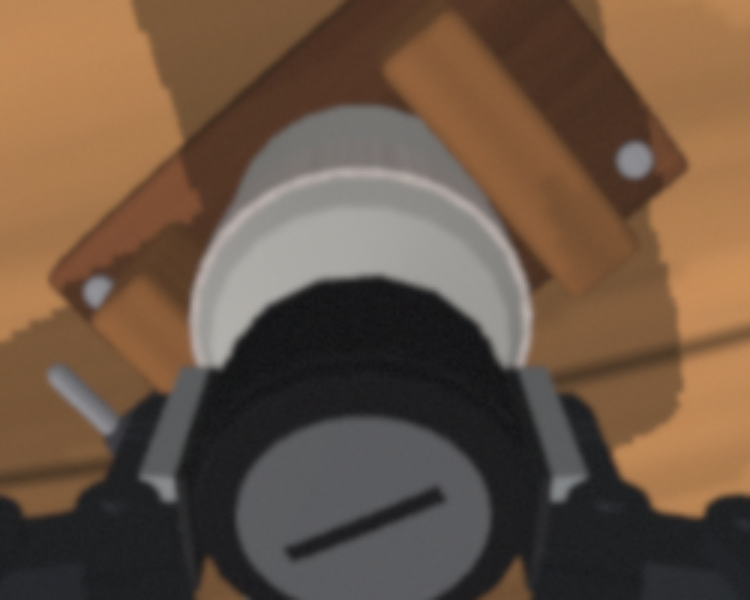

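View pics/s6.png

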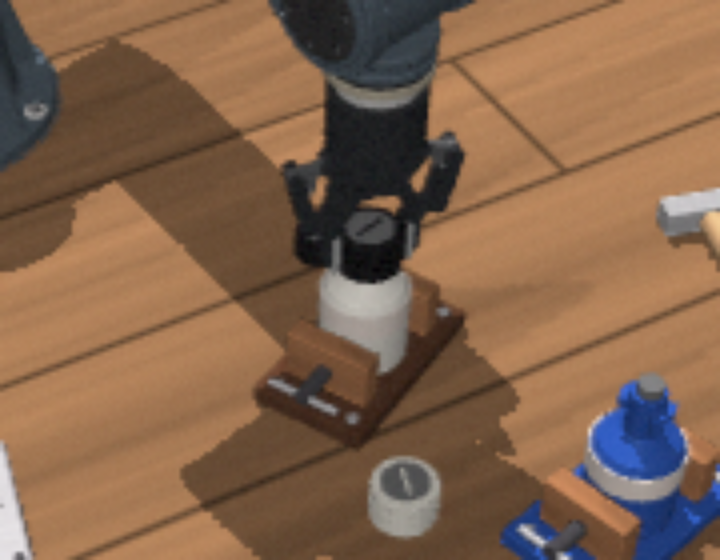

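The slot on the cap (ends (290,553) and (440,493) in the crop) still makes about the same angle to the jaws as before. The clamp has rotated in view, so the cap turned with the gripper. I'll lift it, watching the force.

```bash
python3 - <<'E'
from cell import r,optics
from h import *
import cv2
C=[.4938,.182]
for z in(.106,.112,.118,.125,.14,.165,.195,.205):
    r.move_linear(C+[z],vel=.06);F=r.current_contact_force();print(z,round(r.current_t(),2),r.current_tool_pos(),F,r.current_opening())
    if F[2]<-12: print("pull!");break
r.sleep(.5)
print(r.current_t(),r.current_tool_pos(),r.current_contact_force(),r.current_opening())
for n in("scene","wrist","top"):
    im=optics.get_image(n);
    c=dict(scene=(slice(100,280),slice(140,380)),wrist=(slice(120,384),slice(120,390)),top=(slice(130,290),slice(130,350)))[n]
    cv2.imwrite(f"pics/{n}7.png",cv2.resize(cv2.cvtColor(im["pixels"],cv2.COLOR_RGB2BGR)[c],None,fx=2.2 if n=="wrist" else 3,fy=2.2 if n=="wrist" else 3))
    if n=="scene":
        P=cloud(im);m=(im["pixels"].max(2)<60)&(np.hypot(P[...,0]-.494,P[...,1]-.182)<.035)&(P[...,2]>.17)
        print(np.percentile(P[m],[1,50,99],axis=0))
E
```

```text
0.106 22.92 [0.49464487 0.18228451 0.10708922] [-3.66819348e-03  8.49834441e-01  6.97668347e+00] 0.587405365659214
0.112 23.17 [0.49377593 0.18197824 0.11222725] [-0.18988847  0.91259408 -0.94002587] 0.5949858486238119
0.118 23.42 [0.49388436 0.18204349 0.11824581] [ 0.36686426 -0.02957015 -0.91991041] 0.5875638550883536
0.125 23.68 [0.49403057 0.18204915 0.1253859 ] [-0.08954197 -0.28260086 -1.34963713] 0.5893085547711987
0.14 24.08 [0.49400801 0.18206332 0.14045151] [-0.43054442  0.29142981 -0.73224888] 0.593217530479103
0.165 24.65 [0.49379618 0.18200161 0.16514357] [-0.34368094  0.14317357 -0.13500173] 0.5873996578697255
0.195 25.3 [0.49370226 0.18197593 0.19497577] [-0.72373931  0.31875464  0.91191314] 0.591271475667993
0.205 25.62 [0.49398305 0.18204995 0.2053702 ] [-0.67410667 -0.02944204 -0.21643829] 0.5924487615483022
26.1167 [0.49379771 0.18198804 0.20493824] [ 0.41768051 -0.36341799 -0.18077516] 0.5918688207665938
[[0.47629279 0.14758827 0.22012646]
 [0.50892182 0.17241897 0.29086143]
 [0.52732498 0.21179486 0.41427765]]
```

View pics/scene7.png

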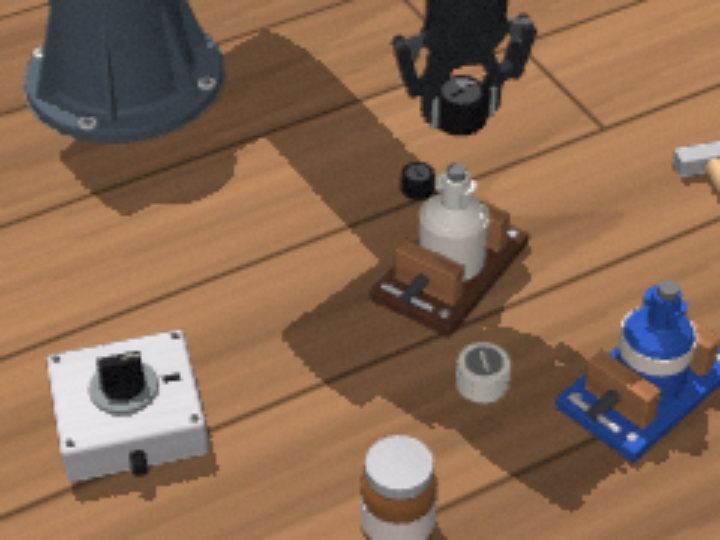

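View pics/wrist7.png

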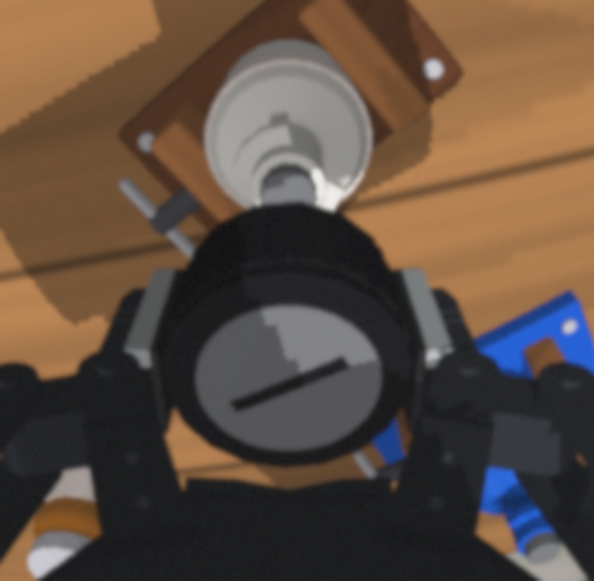

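The scene view shows the bare neck at (457,175), the cap upright in the jaws at (462,103) above it, and the dial still pointing at the mark. The underside is about 0.218 m high, 67 mm above the mouth. I'll hand in.

```bash
python3 - <<'E'
from cell import r
print(r.current_t(),r.current_opening(),np.abs(r.current_qvel()).max() if 0 else r.current_qvel())
r.hand_in(); print(r.current_t(),r.current_opening())
E
```

```text
26.2667 0.591855841187651 [-0.00042136 -0.00052543 -0.00013501  0.00050941 -0.00010979 -0.00045215]
the job is handed in; nothing more can be done
the job is handed in; nothing more can be done
```

I set the dial to the mark, opened the bottle, and handed the job in at 26.3 s with the cap held upright above the bottle's mouth. No verdict is reported, so this is based on my own checks.

- **Dial:** I turned it clockwise by about 58° and let go. The wrist picture afterwards showed the pointer lined up with the raised mark, and the last scene picture showed it still there.
- **Cap:** I pressed it to about 10 N, which corresponds to roughly 6.5–7 mm. I then twisted it 77° anticlockwise and lifted it off. The pull while lifting was under about 1.5 N.
- **At the end:** The cap's underside was about 67 mm above the mouth by calculation. The grip opening was steady at 0.592 (about 50 mm on the 52 mm cap) and the arm was still.
- **Left alone:** I didn't go near the jar, hammer or scraper, but I didn't measure their final positions.

**What disagreed or failed:**
- **Fingertip position:** The fingertips are about 15 mm behind the reported TCP, not 22 mm ahead as stated, a difference of about 37 mm. My first try at the dial therefore closed above the bar and turned nothing. I measured the offset with the wrist depth camera, corrected for it, and the second try worked.
- **Camera positions:** The scene and top cameras differed by up to 4 mm at first. I averaged them and checked against the wrist camera.
- **Press force:** The reading fell from about 10 N to 8.9 N during the twist. That would put the press nearer 5 mm than 7 mm, below the 5.5 mm needed to turn. The cap still turned freely, with almost no resisting torque, and its slot kept its angle to the jaws.

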